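Reference reading on the bench photometer

ROBOT

A 7-joint arm with a two-finger parallel gripper is mounted at the origin on a cart in front of the work surface, level with it; the furniture and walls round the work are solid. World frame = base frame: x ahead of the robot, y to its left, z up, the work surface at z = 0. Lengths are in m, angles in rad, forces in N, time in s.
With the tool pointing down it reaches from about 0.425 to 0.8 m from the base axis. Payload 8.3 kg.
Tool frame: the origin (TCP) lies midway between the tips of the shut fingers; the grasp point (between the pads) lies 19 mm behind it; z points along the fingers, y is the line along which they close (so a half turn about z gives the same grasp; the last joint's range is limited). The gripper opens to 85 mm and grips with 20 to 120 N. Pads are 22 mm wide; open, the fingers measure 114 mm over their backs; the gripper's body (76 mm by 85 mm) begins 54 mm behind the grasp point. The pads swing forward as they close: fully open they stand 13 mm farther back than shut.
Start: joints at [-1.198, 0.383, 0.016, 1.37, -0.006, 1.388, -0.046], TCP at [0.264, 0.567, 0.231] pointing down, gripper open.
Joint ranges: [-2.95, 2.95], [-0.25, 2.06], [-1.52, 1.56], [0.18, 2.33], [-1.44, 4.58], [0.02, 2.06], [-3.01, 3.01]. Speed limits (rad/s): [2.39, 2.39, 3.01, 3.01, 3.14, 3.14, 3.14].

INTERFACE

Orientations are given as a unit quaternion [w, x, y, z].
In Python, from bench import arm gives the robot as it stands.
- The arm moves only by the tool drive_tool, never from a script. Its argument "deltas" is a list of rows, each a list of 7 numbers: the shift along the tool's x, y, z in m, then the turn, a rotation vector about the tool's x, y, z in rad, then the finger opening in m, from 0 to 0.0854. A call has 1 to 10 rows; each row is the pose to reach, as a shift and turn from the pose commanded when the call began, along the tool's axes at that moment; what a row does not reach only later rows make up. A row lasts 1/12 s, in which the tool goes at most 41.7 mm and 7.16 degrees, less where a joint would pass 70% of its speed; a pose out of reach is approached as far as the arm can. A call with a gripper value outside its range is refused whole. The fingers move at their own pace and stop on an object; "grip_force" is the grip in N (left out, the last holds). Time passes only in rows, so rows that repeat a pose let the fingers close. It gives the time, the measured TCP pose, the force, the opening and the grip force at its end, in the units of the state.
- arm.sense(): the state, without advancing time (a new reading comes with each control period).
- arm.get_image(name): name is "scene" or "top"; returns the picture (420x560x3 uint8, blue, green, red); there is no depth.
- arm.get_calibration(name): a dict with "fx", "fy", "cx", "cy" (pixels), "R" (3x3) and "t" (3): a world point X has camera coordinates R X + t. Camera axes: x right, y down, z forward; pixel columns grow to the right and rows downward; lengths in m; the calibration is good to about 2 mm. A picture is of the moment at which its call begins. get_calibration takes no time and is no camera call.
- arm.finish_job(): hands the job in; it is judged then, once.
Trained networks look in the newest picture that a camera, given by its name, has taken for a name from the list of things; names that differ only in an ending like _2 or _b are one class to them, and where a whole thing is asked for, a point or a joint stands for the part that bears it (a point fixed in the world has none). Each returns a list of dicts, best first, with "score" (0 to 1); they miss things now and then, are a little off and sometimes report something else, mostly with a low value. They report only what shows in the picture. A call takes as long as a camera call.
- arm.boxes_of(camera, label): "box" ([left, top, width, height] in pixels, round what is visible of it).
- arm.cut_out(camera, label): "mask" (420x560 bool, what is visible of it) and "box" ([left, top, width, height] in pixels, round what is visible of it).
- arm.mark_of(camera, label): "pixel" ([row, column] in pixels: a listed point, or the origin of a listed thing).
The state is a dict: "t": time; "q": joint angles; "qd": joint speeds; "tau": joint torques, N m; "eef_pos": TCP position; "ee_rot": TCP orientation; "wrist_force": force on the tool from outside, world axes, zero at the start; "moment": the same for the moment, N m; "opening": finger opening in m; "grip_force": force on a finger pad.
Only numpy, scipy, OpenCV 4.12 (cv2) and the standard library are available. Lean on these libraries where they do the work, as an engineer would, in place of code of your own. Each camera call takes 0.05 s, during which the arm holds its last target. There are 200 camera calls.

TASK

Take the reference reading on the bench photometer: fold its display up to about 100 degrees from folded flat, just past upright, so it can be read, and let go of it. Then pull the spring-return filter slide out by its blue grip until the white line on the slide lines up with the red cursor, and keep it there: finish while still holding the slide at the cursor. Leave the cursor as it is set, and do not disturb the glassware beside the instrument.

Things in the scene. Friction and masses are not known exactly. Their poses are not given: they have to be found in the camera images.
- photometer: compact off-white bench photometer, fixed, 140 mm deep (x -65 to +75 mm), 220 mm wide, its recessed dark deck at 66 mm height and its side cheeks to 80 mm. Origin under its centre on the bench; its own -x is its front (towards the operator), +y the operator's left, z up. A wall shelf stands not far behind it: at the raised display lean the gripper's body towards the robot
- display_angle (a joint): angle (rad) of the fold-up display: 0 folded flat, grows as its front edge is raised up and back, 1.57 upright, stop at 2.1. The hinge is stiff (about 0.28 N m, some 2 to 4 N at the grip): the display stays where it is left
- display: the fold-up display panel, 90 x 196 x 12 mm, off-white with a dark screen on the side that lies down when folded; origin on the hinge axis at its middle, 83 mm above the bench; the panel lies along its own -x, its back looks to its own +z
- display_grip (a point): centre of the dark barrel grip (lying cylinder, 16 mm thick, 24 mm long along the hinge direction y) on an 11 mm wide neck: 120 mm from the hinge axis, 24 mm outside the panel's edge, folded 87 mm above the bench and 20 mm in front of the housing. Pinched on its flat ends it turns between the fingers and creeps some 10 mm per rad: watch the angle, grasp anew if needed
- display_hinge (a point): point on the display's hinge axis in line with the barrel grip, 83 mm above the bench; the axis runs along the photometer's y
- filter_slide: black flat slide, 22 mm wide, in an open guide on the right of the deck, in front of a black block; it slides only along the photometer's -x (towards the operator), 0 to 48 mm. A spring pulls it home: about 3 N at home, 8 N at 36 mm out. Origin at deck height on the slide's centre line, under the white line
- slide_grip (a point): middle of the free part of the slide's blue upright grip plate, 86 mm above the bench, 29 mm in front of the housing: plate 12 mm thick (x), 26 mm wide (y), 40 mm high, top 98 mm and lower edge 58 mm above the bench. Free on both sides; pinch it from above across its 26 mm width
- slide_line (a point): white line, 3 mm wide, across the top of the slide; moves with it; covered by the display when that is folded
- cursor_mark (a point): nib of the red cursor clipped on the guide's left rail, a 3 mm wide pointer reaching over the slide's edge. It is set anywhere from 16 to 36 mm in front of the white line's home place. It can be shifted by a hard knock (5 N)
- cell_stand: clear cuvette stand, 105 x 46 x 38 mm, loose, left of the photometer, two glass cells standing in it; origin under its centre
- cell_1: glass cell 12 x 12 x 45 mm standing in the stand; origin under its centre
- cell_2: glass cell 12 x 12 x 45 mm standing in the stand; origin under its centre
- beaker_100: small glass beaker, 51 x 56 x 71 mm, right of the photometer, loose; origin under its centre
- bottle_amber_2: amber reagent bottle with black cap, 58 x 58 x 110 mm, right of the photometer, loose; origin under its centre

How it is judged:
By the outcome, as a careful person would: the job done as asked, in the order asked, and still so for the second after the job is handed in, while the arm keeps its last pose, push and grip.
It also fails if it takes over 70 s, if anything falls off the work surface, if the arm or the gripper's body presses on something with over 40 N, if the wrist force passes 120 N, or if a joint passes its speed limit or range.

## Working session

There is one attempt and no reset: what is moved stays moved. The work goes in short steps, Python scripts to look and compute and a tool call to move; the robot and the scene stay as the last step left them, time stands still between calls to the robot, and variables do not carry over. Pictures are saved under pics/ and viewed, at most 10 in all, crops included, and the job is handed in when it is done.

Besides the shell and the picture viewer there is one more tool, called in YAML: its name, and indented under it one key for each argument. drive_tool: Moves the arm, as the interface text tells. Its arguments: {"type":"object","properties":{"deltas":{"type":"array","items":{"type":"array","items":{"type":"number"}}},"grip_force":{"type":"number"}},"required":["deltas"]}

```bash
mkdir -p pics; cat > h.py <<'E'
import numpy as np, cv2
from scipy.spatial.transform import Rotation as Ro
from bench import arm
def ray(cam,px):
    c=arm.get_calibration(cam); r,co=px
    R=np.array(c["R"]);t=np.array(c["t"])
    d=R.T@np.array([(co-c["cx"])/c["fx"],(r-c["cy"])/c["fy"],1]); return -R.T@t,d
def atz(cam,px,z):
    o,d=ray(cam,px); return o+d*(z-o[2])/d[2]
def proj(cam,X):
    c=arm.get_calibration(cam); p=np.array(c["R"])@X+np.array(c["t"]); return np.array([p[1]/p[2]*c["fy"]+c["cy"],p[0]/p[2]*c["fx"]+c["cx"]])
def tri(p1,p2):
    A=np.zeros((3,3));b=np.zeros(3)
    for cam,p in (("scene",p1),("top",p2)):
        o,d=ray(cam,p);d/=np.linalg.norm(d);M=np.eye(3)-np.outer(d,d);A+=M;b+=M@o
    return np.linalg.solve(A,b)
E
python3 - <<'E'
from h import *
np.set_printoptions(precision=4,suppress=True)
for c in("scene","top"): cv2.imwrite(f"pics/{c}0.png",arm.get_image(c))
for l,z in(("display_grip",.087),("display_hinge",.083),("slide_grip",.086),("photometer",0),("cursor_mark",.07),("cell_stand",0),("beaker_100",0),("bottle_amber_2",0)):
    P={}
    for c in("scene","top"):
        m=arm.mark_of(c,l)
        if m: P[c]=m[0]["pixel"]; print(l,c,np.array(m[0]["pixel"]),round(m[0]["score"],2),atz(c,m[0]["pixel"],z))
    if len(P)==2: print("  tri",tri(P["scene"],P["top"]))
s=arm.sense();print(s["t"],s["eef_pos"],s["ee_rot"],s["opening"])
for c in("scene","top"): o,_=ray(c,(0,0));print(c,o)
E
```

```text
display_grip scene [194.5 223.6] 0.7 [0.4892 0.1763 0.087 ]
display_grip top [242. 240.] 0.56 [0.486 0.143 0.087]
  tri [0.4814 0.1416 0.1114]
display_hinge scene [192.4 269.6] 0.62 [0.5981 0.1339 0.083 ]
display_hinge top [193.  244.6] 0.91 [0.6015 0.132  0.083 ]
  tri [0.5996 0.1326 0.0836]
slide_grip scene [225.  232.9] 0.76 [0.4617 0.0521 0.086 ]
photometer scene [231.5 265.1] 0.97 [0.5609 0.0903 0.    ]
photometer top [215.4 264.3] 0.81 [0.5556 0.0904 0.    ]
  tri [0.5578 0.0894 0.0014]
cursor_mark scene [274.  311.1] 0.44 [ 0.548  -0.1591  0.07  ]
cell_stand scene [193.3 235.5] 0.4 [0.5624 0.2848 0.    ]
cell_stand top [215.9 193.9] 0.62 [0.5572 0.2693 0.    ]
  tri [0.5557 0.2666 0.0133]
beaker_100 scene [278.5 276.2] 0.59 [ 0.5086 -0.0732  0.    ]
beaker_100 top [233.8 328.6] 0.58 [ 0.5068 -0.0702  0.    ]
  tri [ 0.5082 -0.0709 -0.0021]
bottle_amber_2 scene [271.3 308.7] 0.64 [ 0.5856 -0.0882  0.    ]
bottle_amber_2 top [200.2 334.2] 0.74 [ 0.5913 -0.0864  0.    ]
  tri [ 0.5896 -0.0858 -0.0033]
0.9 [0.2638 0.5666 0.2313] [-0.      0.2161  0.9764 -0.    ] 0.08531171871099
scene [ 0.1619 -0.776   0.7818]
top [0.4431 0.0274 1.173 ]
```

```bash
python3 -c "
import cv2,numpy as np
a=cv2.imread('pics/scene0.png');b=cv2.imread('pics/top0.png')
cv2.imwrite('pics/both0.png',cv2.resize(np.hstack([a,b]),(800,300)))"
```

```text
(no output)
```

View pics/scene0.png

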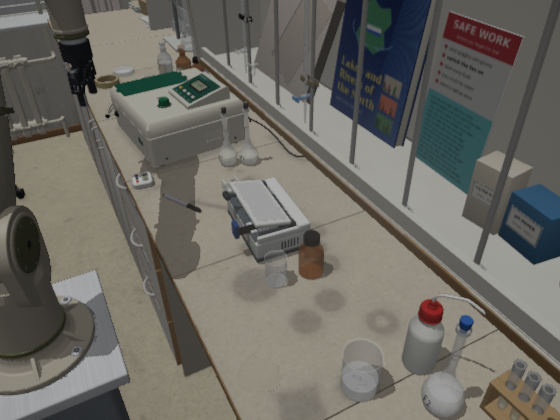

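View pics/top0.png

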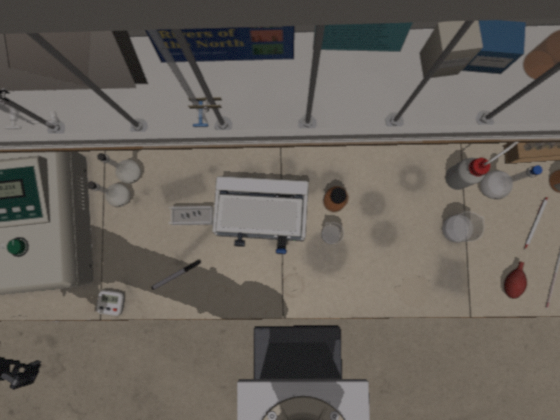

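The photometer is centred at about (row 210, col 262) in the top view. The display grip shows at (240,240) and the blue slide grip at (243,282). The cell stand is on its left, and the beaker (234,331) and bottle (198,335) are on its right. I'll zoom in to get the yaw.

```bash
python3 - <<'E'
from h import *
np.set_printoptions(precision=4,suppress=True)
a=cv2.imread('pics/top0.png')[170:260,205:315];b=cv2.imread('pics/scene0.png')[170:270,215:325]
f=lambda i:cv2.resize(i,(400,int(i.shape[0]*400/i.shape[1])),interpolation=cv2.INTER_CUBIC)
a=f(a);b=f(b);H=max(len(a),len(b));p=lambda i:np.pad(i,((0,H-len(i)),(0,0),(0,0)))
cv2.imwrite('pics/zoom0.png',np.hstack([p(a),p(b)]))
m=arm.cut_out("top","display")
if m:
    M=m[0]["mask"];r=cv2.minAreaRect(np.argwhere(M)[:,::-1].astype(np.float32));bp=cv2.boxPoints(r)
    print(m[0]["score"],bp);print(np.array([atz("top",q[::-1],.089) for q in bp]))
for c in("top","scene"):
  for l in("slide_grip","display_grip"):
    m=arm.cut_out(c,l)
    if m: print(c,l,m[0]["score"],m[0]["box"],m[0]["mask"].sum())
    m=arm.mark_of(c,l)
    for k in m: print(' mark',np.array(k["pixel"]),k["score"])
E
```

```text
0.87 [[215. 193.]
 [301. 193.]
 [301. 246.]
 [215. 246.]]
[[ 0.6019  0.2013  0.089 ]
 [ 0.5983 -0.0009  0.089 ]
 [ 0.4747  0.0014  0.089 ]
 [ 0.4774  0.2011  0.089 ]]
top slide_grip 0.7 [273.6, 233.9, 12.3, 20.7] 134
top display_grip 0.62 [212.3, 191.1, 92.7, 56.5] 3368
 mark [242. 240.] 0.56
scene slide_grip 0.77 [231.1, 221.9, 26.1, 17.7] 246
 mark [225.  232.9] 0.76
 mark [231.8 265. ] 0.37
scene display_grip 0.62 [221.9, 176.7, 71.2, 50.5] 1727
 mark [194.5 223.6] 0.7
```

View pics/zoom0.png

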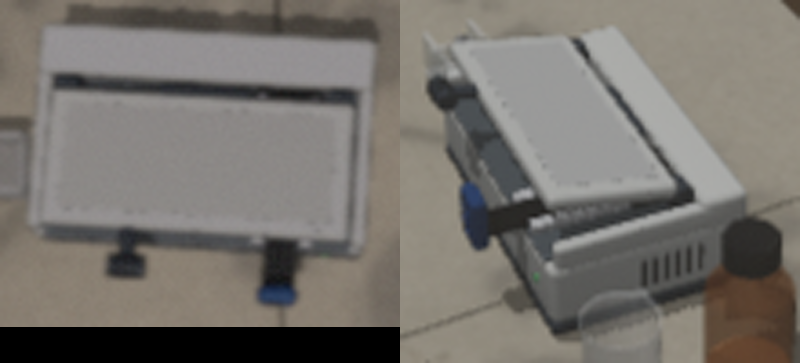

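The zoom shows the display folded. The dark barrel grip is at zoom (126,262), which is about top (242,239.7). The blue plate is at (294,278), about top (251,281.5). The housing front edge runs from (238,40) to (252,360), so the instrument is yawed slightly clockwise.

```bash
cat >> h.py <<'E'
def delta(pos,tilt,yaw):
    """tool delta to TCP pos; tool y along photometer y; tilt>0 leans body towards robot"""
    s=arm.sense();w,x,y,z=s["ee_rot"];R0=Ro.from_quat([x,y,z,w])
    R1=Ro.from_euler("z",yaw)*Ro.from_euler("y",-tilt)*Ro.from_matrix(np.diag([-1.,1,-1]))
    d=R0.inv().apply(np.array(pos)-s["eef_pos"]); r=(R0.inv()*R1).as_rotvec()
    print("delta",d.round(4),r.round(3),"| t",round(s["t"],2),"pos",np.array(s["eef_pos"]).round(4),"F",np.array(s["wrist_force"]).round(1),"open",round(s["opening"],4))
E
python3 - <<'E'
from h import *
np.set_printoptions(precision=4,suppress=True)
z2=lambda x,y:(170+y/3.636,205+x/3.636)
a,b=atz("top",z2(40,238),.08),atz("top",z2(360,252),.08);print("front",a,b,np.arctan2(a[0]-b[0],a[1]-b[1])*-1)
a,b=atz("top",z2(50,30),.08),atz("top",z2(372,40),.08);print("rear",a,b,-np.arctan2(a[0]-b[0],a[1]-b[1]))
g=atz("top",z2(126,262),.092);print("dgrip",g)
s=lambda x,y:(170+y/3.636,215+(x-400)/3.636)
print("dgrip scene",atz("scene",s(438,92),.087),"tri",tri(s(438,92),z2(126,262)))
print("sgrip top",atz("top",z2(278,290),.098),"scene",atz("scene",s(475,215),.078))
yaw=-.055
P=np.array([.5578,.0894]);c,si=np.cos(yaw),np.sin(yaw)
for q in (g[:2],[.5998,.133]):print(np.array([[c,si],[-si,c]])@(q-P))
delta([.481,.142,.17],0,yaw)
E
```

```text
front [0.5024 0.2002 0.08  ] [ 0.4905 -0.0061  0.08  ] -0.05769990164436545
rear [0.6385 0.1938 0.08  ] [ 0.628  -0.0166  0.08  ] -0.050008305821479686
dgrip [0.4857 0.1433 0.092 ]
dgrip scene [0.492  0.1708 0.087 ] tri [0.4836 0.1421 0.1077]
sgrip top [0.4665 0.0465 0.098 ] scene [0.4646 0.0444 0.078 ]
[-0.075   0.0498]
[0.0395 0.0458]
delta [-0.3761 -0.2932  0.0613] [-0.    -0.    -0.381] | t 1.35 pos [0.2638 0.5666 0.2313] F [-0.   0.3 -0.3] open 0.0855
```

drive_tool:
  deltas:
    - [-0.04,-0.03,0.005,0,0,-0.05,0.05]
    - [-0.07,-0.055,0.01,0,0,-0.1,0.05]
    - [-0.1,-0.08,0.015,0,0,-0.15,0.05]
    - [-0.13,-0.105,0.02,0,0,-0.2,0.05]
    - [-0.16,-0.13,0.025,0,0,-0.25,0.05]
    - [-0.19,-0.155,0.03,0,0,-0.3,0.05]
    - [-0.22,-0.18,0.035,0,0,-0.35,0.05]
    - [-0.25,-0.2,0.04,0,0,-0.381,0.05]
    - [-0.28,-0.22,0.045,0,0,-0.381,0.05]
    - [-0.31,-0.24,0.05,0,0,-0.381,0.05]
  grip_force: 40

```text
t: 2.18
eef_pos: [0.4442, 0.2165, 0.1815]
ee_rot: [0.0, 0.027, 1.0, 0.0]
wrist_force: [0.6, -0.6, 0.1]
opening: 0.0502
grip_force: 0.0
```

```bash
python3 -c "
from h import *
delta([.483,.142,.15],0,-.055)"
```

```text
delta [-0.0428 -0.0723  0.0314] [0.001 0.001 0.   ] | t 2.18 pos [0.4442 0.2165 0.1815] F [ 0.6 -0.6  0.1] open 0.0502
```

drive_tool:
  deltas:
    - [-0.015,-0.024,0.01,0,0,0,0.05]
    - [-0.03,-0.048,0.02,0,0,0,0.05]
    - [-0.043,-0.072,0.031,0,0,0,0.05]
    - [-0.043,-0.072,0.031,0,0,0,0.05]
    - [-0.043,-0.072,0.031,0,0,0,0.05]

```text
t: 2.6
eef_pos: [0.4827, 0.142, 0.1498]
ee_rot: [-0.0, 0.029, 1.0, -0.0]
wrist_force: [0.3, 0.7, -0.4]
opening: 0.0499
grip_force: 0.0
```

```bash
python3 - <<'E'
from h import *
np.set_printoptions(precision=4,suppress=True)
t=arm.get_image("top");s=arm.get_image("scene")
for c in("scene","top"):
  m=arm.mark_of(c,"display_grip");print(c,[(np.array(k["pixel"]),round(k["score"],2)) for k in m], "tcp+19 at", proj(c,np.array(arm.sense()["eef_pos"])))
a=t[170:280,195:305];b=s[140:250,185:295]
f=lambda i:cv2.resize(i,(400,400),interpolation=cv2.INTER_CUBIC)
cv2.imwrite('pics/zoom1.png',np.hstack([f(a),f(b)]))
delta([.483,.142,.088],0,-.055)
E
```

```text
scene [(array([193.5, 223.1]), 0.92)] tcp+19 at [180.0858 223.6387]
top [] tcp+19 at [242.591  235.8185]
delta [-0.0009 -0.0034  0.0627] [0.001 0.    0.002] | t 2.8 pos [0.4823 0.1454 0.1507] F [-0.1  0.6  0.2] open 0.0502
```

View pics/zoom1.png

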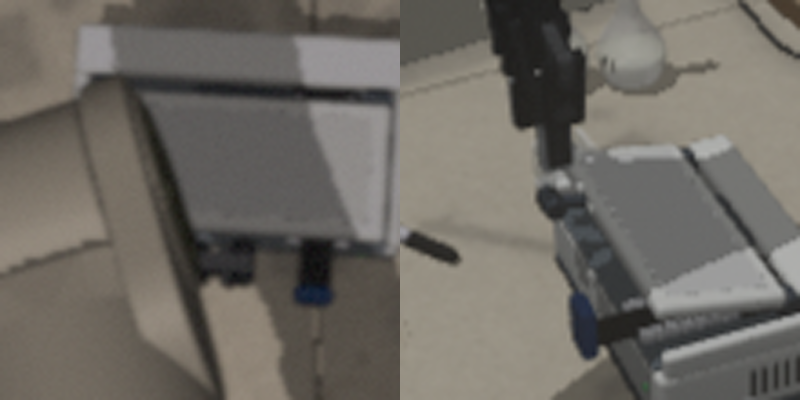

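The scene view shows the fingers straight above the dark barrel (about scene (195,227)). The top view is hidden by the arm. Descending.

drive_tool:
  deltas:
    - [0,-0.001,0.02,0,0,0,0.05]
    - [0,-0.001,0.04,0,0,0,0.05]
    - [0,-0.001,0.061,0,0,0,0.05]
    - [0,-0.001,0.061,0,0,0,0.05]

```text
t: 3.13
eef_pos: [0.4798, 0.1435, 0.0861]
ee_rot: [-0.003, 0.026, 1.0, -0.001]
wrist_force: [-1.2, 0.2, -0.7]
opening: 0.0498
grip_force: 0.0
```

```bash
python3 - <<'E'
from h import *
np.set_printoptions(precision=4,suppress=True)
s=arm.get_image("scene")
b=s[150:240,190:310]
cv2.imwrite('pics/zoom2.png',cv2.resize(b,(800,600),interpolation=cv2.INTER_CUBIC))
delta([.483,.142,.088],0,-.055)
E
```

```text
delta [-0.0023 -0.0014 -0.    ] [-0.001 -0.004  0.002] | t 3.18 pos [0.4807 0.1435 0.088 ] F [ 0.8 -0.6  0.2] open 0.0499
```

View pics/zoom2.png

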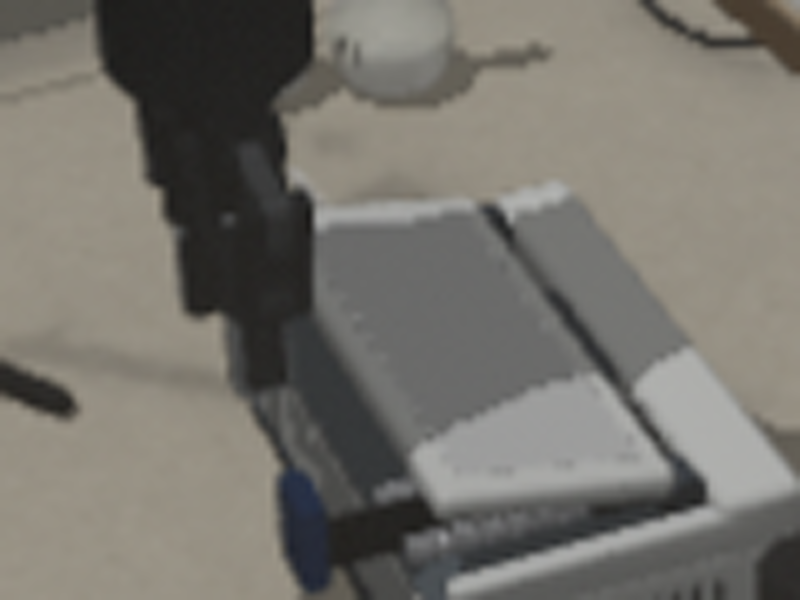

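The fingers now straddle the barrel's place (fingertips at zoom (380,265)). Closing; an opening of about 24 mm confirms the grasp.

drive_tool:
  deltas:
    - [0,0,0,0,0,0,0.035]
    - [0,0,0,0,0,0,0.02]
    - [0,0,0,0,0,0,0.015]
    - [0,0,0,0,0,0,0.015]
    - [0,0,0,0,0,0,0.015]
    - [0,0,0,0,0,0,0.015]
  grip_force: 50

```text
t: 3.68
eef_pos: [0.4827, 0.1401, 0.0903]
ee_rot: [-0.0, 0.029, 1.0, -0.001]
wrist_force: [-2.6, -9.2, 1.5]
opening: 0.023
grip_force: 50.5
```

drive_tool:
  deltas:
    - [-0.0024,-0.001,-0.0094,0,0,0,0.015]
    - [-0.0055,-0.001,-0.0185,0,0,0,0.015]
    - [-0.0094,-0.002,-0.0272,0,0,0,0.015]
    - [-0.0138,-0.002,-0.0358,0,0,0,0.015]
    - [-0.019,-0.002,-0.0438,0,0,0,0.015]
    - [-0.0248,-0.002,-0.0515,0,0,0,0.015]
    - [-0.0312,-0.002,-0.0586,0,0,0,0.015]
    - [-0.0382,-0.002,-0.0652,0,0,0,0.015]
    - [-0.0456,-0.002,-0.0713,0,0,0,0.015]
    - [-0.0526,-0.002,-0.076,0,0,0,0.015]

```text
t: 4.52
eef_pos: [0.534, 0.1363, 0.1655]
ee_rot: [-0.002, 0.028, 1.0, -0.001]
wrist_force: [-4.5, -7.1, -5.3]
opening: 0.0229
grip_force: 49.6
```

```bash
python3 - <<'E'
from h import *
np.set_printoptions(precision=4,suppress=True)
s=arm.get_image("scene")
cv2.imwrite('pics/zoom3.png',cv2.resize(s[120:240,190:350],(800,600),interpolation=cv2.INTER_CUBIC))
for l in("display_grip","display_hinge"):
  for c in("scene","top"): print(l,c,[(np.array(k["pixel"]),round(k["score"],2)) for k in arm.mark_of(c,l)])
print(arm.sense()["wrist_force"],arm.sense()["opening"],arm.sense()["eef_pos"])
for ph in(.8,1.,1.2): print(ph,proj("scene",np.array([.6,.133,.083])+.12*np.array([-np.cos(ph)*.9985,np.cos(ph)*.055,np.sin(ph)])))
E
```

```text
display_grip scene [(array([166. , 240.2]), 0.97)]
display_grip top []
display_hinge scene [(array([188.4, 270.4]), 0.58), (array([220.7, 271.8]), 0.37)]
display_hinge top [(array([197.4, 243.5]), 0.57)]
[-0.9554 -7.5713 -2.1016] 0.022547533940295884 [0.5351 0.1362 0.1662]
0.8 [171.379  237.4926]
1.0 [164.2594 244.4658]
1.2 [158.324  252.5609]
```

View pics/zoom3.png

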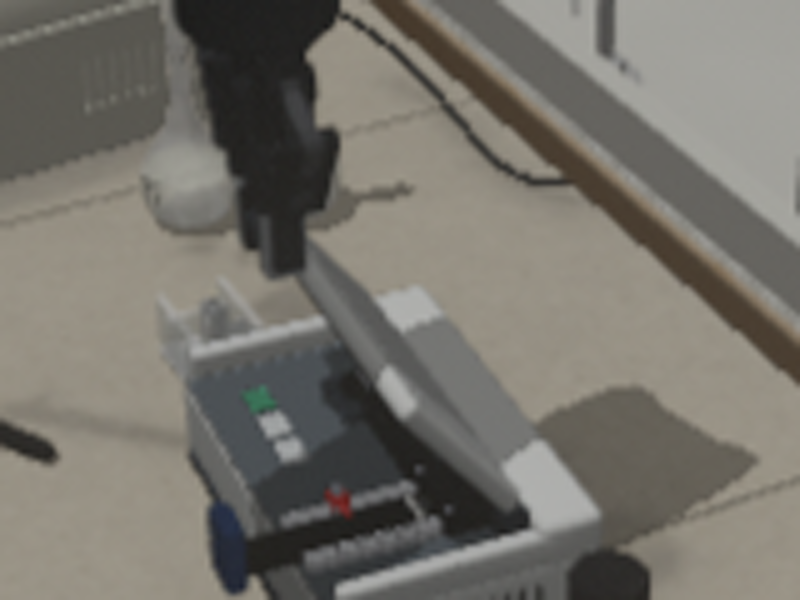

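The display is about 50° up with the barrel still pinched (mark at scene (166,240)). The red cursor shows at zoom (500,338), about scene (220,257.6). Now I'll release, lean the gripper, and grasp again.

drive_tool:
  deltas:
    - [0,-0.001,0,0,0,0,0.045]
    - [0,-0.001,0,0,0,0,0.045]
    - [0.001,-0.001,0.001,0,-0.1,0,0.045]
    - [0.002,-0.001,0.002,0,-0.2,0,0.045]
    - [0.003,-0.001,0.002,0,-0.3,0,0.045]
    - [0.003,-0.001,0.002,0,-0.35,0,0.045]
    - [0.003,-0.001,0.002,0,-0.35,0,0.045]

```text
t: 5.35
eef_pos: [0.5302, 0.1389, 0.1639]
ee_rot: [0.175, 0.025, 0.984, -0.004]
wrist_force: [-0.1, -1.0, 0.3]
opening: 0.0449
grip_force: 0.0
```

```bash
python3 - <<'E'
from h import *
np.set_printoptions(precision=4,suppress=True)
s=arm.get_image("scene");m=arm.mark_of("scene","display_grip");print(m[0]["pixel"],m[0]["score"])
yaw=-.055;xp=np.array([np.cos(yaw),np.sin(yaw),0]);H=np.array([.6,.133,.083])
best=min(np.arange(.5,2,.01),key=lambda p:np.linalg.norm(proj("scene",H-.12*np.cos(p)*xp+[0,0,.12*np.sin(p)])-m[0]["pixel"]))
G=H-.12*np.cos(best)*xp+[0,0,.12*np.sin(best)];print("phi",best,G,proj("scene",G))
st=arm.sense();w,x,y,z=st["ee_rot"];R=Ro.from_quat([x,y,z,w]);print("barrel in tool (grasp at z -.019)",R.inv().apply(G-st["eef_pos"]),st["eef_pos"],st["wrist_force"],st["opening"])
E
```

```text
[279.0, 277.8] 0.65
phi 0.5 [0.4948 0.1388 0.1405] [183.5043 229.8266]
barrel in tool (grasp at z -.019) [ 0.0431 -0.0016  0.0099] [0.5319 0.1383 0.1646] [ 0.4517  0.5973 -0.0268] 0.045122896177744135
```

drive_tool:
  deltas:
    - [0,0,0,0,0,0,0.015]
    - [0,0,0,0,0,0,0.015]
    - [0,0,0,0,0,0,0.015]
    - [0,0,0,0,0,0,0.015]
    - [0,0,0,0,0,0,0.015]

```text
t: 5.87
eef_pos: [0.5327, 0.1364, 0.1643]
ee_rot: [0.174, 0.028, 0.984, -0.005]
wrist_force: [-7.5, -3.9, 10.9]
opening: 0.0227
grip_force: 48.8
```

```bash
python3 - <<'E'
from h import *
np.set_printoptions(precision=4,suppress=True)
s=arm.get_image("scene");
for m in arm.mark_of("scene","display_grip"):print(m["pixel"],m["score"])
for m in arm.cut_out("scene","display")[:1]:
  print(m["box"]);M=m["mask"].astype(np.uint8)
  c=max(cv2.findContours(M,0,1)[0],key=cv2.contourArea);print(cv2.approxPolyDP(c,3,True)[:,0])
# predicted outline of panel vs phi (display angle a)
yaw=-.055;xp=np.array([np.cos(yaw),np.sin(yaw),0]);yp=np.array([-np.sin(yaw),np.cos(yaw),0]);H=np.array([.5575,.0894,.083])+.037*xp
for a in(.7,.8,.9,1.,1.75):print(a,[proj("scene",H+y*yp+.096*(-np.cos(a)*xp+np.array([0,0,np.sin(a)]))).round(1) for y in(-.098,.098)])
print(arm.sense()["opening"],arm.sense()["wrist_force"])
E
```

```text
[163.7, 242.4] 0.92
[190.4, 236.9] 0.37
[243.7, 162.5, 51.9, 57.5]
[[247 164]
 [250 177]
 [265 198]
 [291 221]
 [293 217]
 [277 195]]
0.7 [array([211.4, 264. ]), array([168.9, 233.5])]
0.8 [array([208.1, 266.7]), array([165.9, 235.8])]
0.9 [array([204.9, 269.6]), array([163.1, 238.3])]
1.0 [array([202. , 272.8]), array([160.5, 241.1])]
1.75 [array([189.2, 301. ]), array([149.7, 266.3])]
0.022860795706576346 [-7.2154 -3.5445  9.811 ]
```

drive_tool:
  deltas:
    - [-0.0105,0,-0.0025,0,0,0,0.015]
    - [-0.0211,0,-0.004,0,0,0,0.015]
    - [-0.032,0,-0.0047,0,0,0,0.015]
    - [-0.0427,0,-0.0043,0,0,0,0.015]
    - [-0.0534,0,-0.0029,0,0,0,0.015]
    - [-0.064,0,-0.0006,0,0,0,0.015]
    - [-0.0744,0,0.0027,0,0,0,0.015]
    - [-0.0843,0,0.0067,0,0,0,0.015]
    - [-0.0928,0,0.0111,0,0,0,0.015]
    - [-0.0988,0,0.0149,0,0,0,0.015]

```text
t: 6.85
eef_pos: [0.6312, 0.1292, 0.1837]
ee_rot: [0.174, 0.029, 0.984, -0.006]
wrist_force: [-5.6, -5.9, 8.0]
opening: 0.0234
grip_force: 53.3
```

```bash
python3 - <<'E'
from h import *
np.set_printoptions(precision=4,suppress=True)
s=arm.get_image("scene");cv2.imwrite('pics/zoom4.png',cv2.resize(s[100:240,190:350],(686,600),interpolation=cv2.INTER_CUBIC))
for m in arm.mark_of("scene","display_grip"):print(m["pixel"],m["score"])
yaw=-.055;xp=np.array([np.cos(yaw),np.sin(yaw),0]);yp=np.array([-np.sin(yaw),np.cos(yaw),0]);H=np.array([.5575,.0894,.083])+.037*xp
for a in(1.4,1.5,1.6,1.7,1.8,1.9):
  f=lambda r,y,b:proj("scene",H+y*yp+r*(-np.cos(b)*xp+np.array([0,0,np.sin(b)]))).round(1)
  print(a,"corners",f(.096,-.098,a),f(.096,.098,a),"grip",f(.12,.045,a+.033),"base",f(0,-.098,a))
print(arm.sense()["opening"],arm.sense()["wrist_force"])
E
```

```text
[152.5, 279.8] 0.96
[224.9, 234.6] 0.22
1.4 corners [192.8 287.4] [152.5 254.1] grip [153.7 261.9] base [224.4 293.9]
1.5 corners [191.3 291.3] [151.3 257.6] grip [152.2 266.4] base [224.4 293.9]
1.6 corners [190.2 295.2] [150.4 261.1] grip [151.2 271. ] base [224.4 293.9]
1.7 corners [189.4 299.1] [149.8 264.6] grip [150.6 275.5] base [224.4 293.9]
1.8 corners [189.  302.9] [149.6 268.1] grip [150.5 280. ] base [224.4 293.9]
1.9 corners [189.  306.5] [149.7 271.4] grip [150.8 284.2] base [224.4 293.9]
0.022807406483995134 [ 0.8419 -5.5709  4.0506]
```

View pics/zoom4.png

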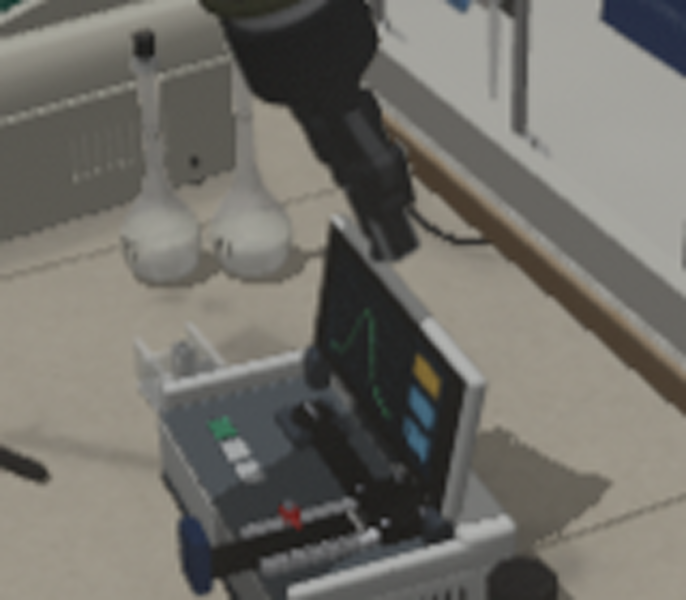

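The display is up: corners at about scene (189,301.8) and (151,268) put it at about 1.73–1.77 rad, roughly 100°. The white line is at zoom (520,355) and the red cursor at (515,290). Releasing and backing out along the tool.

drive_tool:
  deltas:
    - [0,0,0,0,0,0,0.035]
    - [0,0,0,0,0,0,0.045]
    - [0,0,0,0,0,0,0.045]
    - [0,0,-0.02,0,0,0,0.045]
    - [0,0,-0.05,0,0,0,0.045]
    - [0,0,-0.08,0,0,0,0.045]
    - [0.03,0,-0.09,0,0,0,0.045]
    - [0.06,0,-0.09,0,0,0,0.045]
    - [0.09,0,-0.09,0,0,0,0.045]
    - [0.11,0,-0.09,0,0,0,0.045]

```text
t: 7.78
eef_pos: [0.493, 0.1399, 0.2292]
ee_rot: [0.174, 0.026, 0.984, -0.005]
wrist_force: [0.8, 0.2, 0.2]
opening: 0.0451
grip_force: 0.0
```

```bash
python3 - <<'E'
from h import *
np.set_printoptions(precision=4,suppress=True)
yaw=-.055
print(arm.sense()["eef_pos"])
for c in("scene","top"):
  im=arm.get_image(c);cv2.imwrite(f"pics/{c}5.png",im)
  for l in("slide_grip","slide_line","cursor_mark","display_grip"):
    for m in arm.mark_of(c,l)[:2]: print(c,l,np.array(m["pixel"]),round(m["score"],2),atz(c,m["pixel"],{"slide_grip":.086,"display_grip":.2}.get(l,.07)))
a=cv2.imread('pics/top5.png')[170:260,220:310];b=cv2.imread('pics/scene5.png')[140:250,220:330]
f=lambda i:cv2.resize(i,(400,400),interpolation=cv2.INTER_CUBIC)
cv2.imwrite('pics/zoom5.png',np.hstack([f(a),f(b)]))
delta([.463,.045,.17],0,yaw)
E
```

```text
[0.493  0.1399 0.2292]
scene slide_grip [223.4 232.3] 0.54 [0.4628 0.0583 0.086 ]
scene slide_line [221.4 274.3] 0.62 [0.5614 0.0363 0.07  ]
scene cursor_mark [224.4 233.2] 0.44 [0.4701 0.0729 0.07  ]
scene cursor_mark [220.  258.3] 0.4 [0.53   0.0596 0.07  ]
scene display_grip [150.6 276.3] 0.9 [0.619  0.1326 0.2   ]
top slide_grip [248.5 280.6] 0.96 [0.4697 0.0487 0.086 ]
top slide_line [209.6 283.2] 0.66 [0.562  0.0415 0.07  ]
top cursor_mark [226.2 279.9] 0.41 [0.5227 0.0499 0.07  ]
top display_grip [173.4 235.7] 0.9 [0.6268 0.1394 0.2   ]
delta [ 0.0469 -0.0958  0.0469] [-0.    0.35 -0.  ] | t 8.28 pos [0.4962 0.1391 0.2301] F [0.2 0.2 0.3] open 0.0451
```

View pics/zoom5.png

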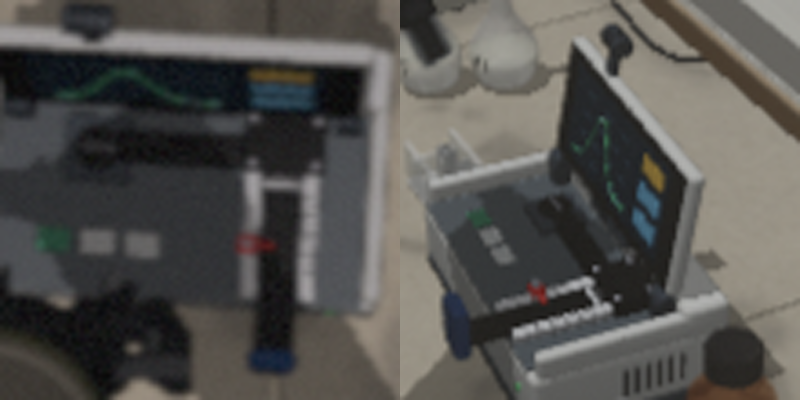

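The released display stays up at about 100°. In the top zoom the white line is at (282,182) and the cursor nib at (272,243), so about 32 mm to pull. The blue plate is at (272,358). Next I go above the plate.

drive_tool:
  deltas:
    - [0.009,-0.018,0.009,0,0.07,0,0.05]
    - [0.018,-0.036,0.018,0,0.14,0,0.05]
    - [0.027,-0.055,0.028,0,0.21,0,0.05]
    - [0.036,-0.075,0.038,0,0.28,0,0.05]
    - [0.045,-0.093,0.0476,0,0.35,0,0.05]
    - [0.045,-0.093,0.0476,0,0.35,0,0.05]
    - [0.045,-0.093,0.0476,0,0.35,0,0.05]

```text
t: 8.87
eef_pos: [0.465, 0.0464, 0.1691]
ee_rot: [-0.001, 0.029, 1.0, -0.001]
wrist_force: [-0.2, 0.3, -0.4]
opening: 0.0503
grip_force: 0.0
```

```bash
python3 - <<'E'
from h import *
np.set_printoptions(precision=4,suppress=True)
s=arm.get_image("scene");t=arm.get_image("top")
for c in("scene","top"):
  for m in arm.mark_of(c,"slide_grip")[:1]: print(c,np.array(m["pixel"]),round(m["score"],2),atz(c,m["pixel"],.086))
f=lambda i:cv2.resize(i,(400,400),interpolation=cv2.INTER_CUBIC)
cv2.imwrite('pics/zoom6.png',np.hstack([f(t[170:260,220:310]),f(s[150:250,200:300])]))
print(np.array(arm.sense()["q"]))
delta([.465,.0475,.065],0,-.055)
E
```

```text
[-0.575   0.0793  0.4262  1.8919 -0.0358  1.176   1.3817]
delta [-0.0001 -0.0015  0.1054] [0.001 0.002 0.002] | t 9.07 pos [0.4648 0.0489 0.1704] F [0.2 0.1 0.1] open 0.0503
```

View pics/zoom6.png

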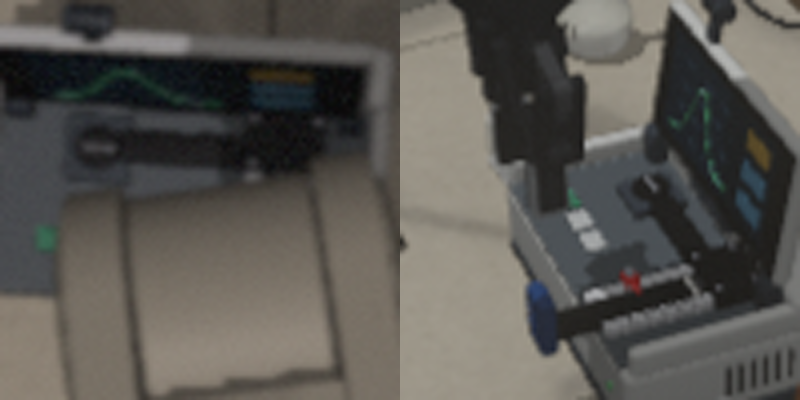

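The arm hides the slide in the top view. The scene view stays clear, with the plate at zoom (318,541) and the cursor at (280,630). Descending, then pinching.

drive_tool:
  deltas:
    - [0,-0.0005,0.035,0,0,0,0.05]
    - [0,-0.0005,0.07,0,0,0,0.05]
    - [0,-0.0005,0.1,0,0,0,0.05]
    - [0,-0.0005,0.104,0,0,0,0.05]
    - [0,-0.0005,0.104,0,0,0,0.05]

```text
t: 9.48
eef_pos: [0.4633, 0.0478, 0.0651]
ee_rot: [-0.001, 0.027, 1.0, -0.0]
wrist_force: [1.4, -1.0, 0.8]
opening: 0.0502
grip_force: 0.0
```

drive_tool:
  deltas:
    - [0,0,0,0,0,0,0.035]
    - [0,0,0,0,0,0,0.02]
    - [0,0,0,0,0,0,0.015]
    - [0,0,0,0,0,0,0.015]
    - [0,0,0,0,0,0,0.015]
    - [0,0,0,0,0,0,0.015]
  grip_force: 60

```text
t: 9.98
eef_pos: [0.466, 0.0461, 0.0683]
ee_rot: [0.002, 0.028, 1.0, -0.0]
wrist_force: [-2.5, -6.4, 6.7]
opening: 0.0247
grip_force: 58.6
```

```bash
python3 - <<'E'
from h import *
np.set_printoptions(precision=4,suppress=True,linewidth=200)
print(np.mean([arm.sense()["eef_pos"] for _ in range(3)],0),arm.sense()["opening"],arm.sense()["wrist_force"])
t=cv2.imread("pics/top5.png").astype(int)
g=t.mean(2).astype(int);red=t[:,:,2]-t[:,:,:2].mean(2).astype(int)
print("gray cols276-290 rows206-216\n",g[206:217,276:292]);print("red\n",red[220:231,270:288])
s=cv2.imread("pics/scene5.png").astype(int);red=s[:,:,2]-s[:,:,:2].mean(2).astype(int)
print("scene red r215-225,c252-264\n",red[214:226,252:265]);print("scene gray r214-228 c266-284\n",s.mean(2).astype(int)[213:229,264:284])
E
```

```text
[0.466  0.0461 0.0683] 0.02474984395980087 [-2.5417 -6.3762  6.6643]
gray cols276-290 rows206-216
 [[ 87  82  50  36  33  33  34  33  33  33  35  33  38  46  67  70]
 [ 77  73  50  36  33  30  31  32  34  33  33  35  37  59  85  88]
 [ 94  93  74  48  36  36  41  38  33  37  35  38  44  63  76  72]
 [140 137 111  72  54  60  64  62  53  52  48  52  79  98 102  88]
 [152 150 125  99  95  95  93  92  90  82  75  81 110 136 140 121]
 [151 151 132 119 123 125 126 124 122 116 107 107 130 150 150 124]
 [151 152 123  90  85  88  91  90  89  90  90 101 133 152 151 123]
 [147 149 117  65  42  43  45  44  47  50  56  79 120 144 144 120]
 [138 146 115  65  33  31  32  35  28  32  36  65 107 132 137 117]
 [131 140 115  65  33  35  35  33  31  33  33  67 115 141 141 115]
 [115 131 111  65  35  33  34  35  34  35  36  68 118 140 134 110]]
red
 [[-1 -2 -2 -1  0  3  2  2  2  1  0  3  1  0 -2  0  2  2]
 [-2 -2 -2  1  4  5  3  3  2  1  2  2  0  3  1  3  1  1]
 [-3 -2  0  9 16 20 18 13  6  3  3  3  1  0  1  0  0  1]
 [-2 -3  4 23 33 36 40 37 27 17 10  6  3  1  1  2  2  2]
 [-1 -2  8 26 27 22 30 42 42 4
[... 1562 characters left out ...]
44  32  33  32  33  33  32  33  33]
 [ 42  38  32  33  32  31  32  68 133 127  76  48  36  32  46 108  77  37  33  32]
 [ 33  33  32  33  33  32  33  32  67 152 117  58  32  30  42  95  68  36  32  32]
 [ 32  32  33  34  33  33  33  32  33 123 138 102 134 104  50  34  32  32  30  30]
 [ 33  33  32  32  33  33  32  75  85 136 160 154 166 157  90  29  31  29  31  30]
 [ 33  32  32  73  62 129 123 123 144 154 167 159 141 134  79  32  30  30  29  30]
 [ 54 130 123 123 140 139 155 159 148 123 129 119  98  85  57  35  30  35  34  60]
 [140 141 157 162 154 114 125 133 109  88  91  81  72  79  72  56  61  65  66  76]
 [165 130 130 136 118  93  84  78  76  71  84  78  72  77  79  75  78  79  78  79]]
```

```bash
python3 - <<'E'
from h import *
np.set_printoptions(precision=4,suppress=True)
yaw=-.055;xp=np.array([np.cos(yaw),np.sin(yaw),0])
for z in(.066,.07):
  T=[atz("top",p,z) for p in((210.85,282),(224.8,280.3))]
  S=[atz("scene",p,z) for p in((222,272.5),(222.5,259))]
  print(z,"top",T,(T[0]-T[1])@xp,"scene",S,(S[0]-S[1])@xp)
delta([.466,.046,.068],0,-.055)
E
```

```text
0.066 top [array([0.5595, 0.0445, 0.066 ]), array([0.5263, 0.049 , 0.066 ])] 0.03344216675564514 scene [array([0.5588, 0.0409, 0.066 ]), array([0.5294, 0.0547, 0.066 ])] 0.030124443031164717
0.07 top [array([0.5591, 0.0444, 0.07  ]), array([0.526 , 0.0489, 0.07  ])] 0.033321330108737356 scene [array([0.5565, 0.0363, 0.07  ]), array([0.5273, 0.0501, 0.07  ])] 0.029956094142564844
delta [-0.     -0.0001  0.0003] [ 0.     0.003 -0.001] | t 9.98 pos [0.466  0.0461 0.0683] F [-2.5 -6.4  6.7] open 0.0247
```

drive_tool:
  deltas:
    - [0.003,0,0,0,0,0,0.015]
    - [0.006,0,0,0,0,0,0.015]
    - [0.01,0,0,0,0,0,0.015]
    - [0.014,0,0,0,0,0,0.015]
    - [0.018,0,0,0,0,0,0.015]
    - [0.022,0,0,0,0,0,0.015]
    - [0.026,0,0,0,0,0,0.015]
    - [0.03,0,0,0,0,0,0.015]
    - [0.03,0,0,0,0,0,0.015]
    - [0.03,0,0,0,0,0,0.015]

```text
t: 10.82
eef_pos: [0.4377, 0.0482, 0.0684]
ee_rot: [0.003, 0.028, 1.0, 0.0]
wrist_force: [5.9, -4.5, -1.7]
opening: 0.0246
grip_force: 59.2
```

```bash
python3 - <<'E'
from h import *
np.set_printoptions(precision=4,suppress=True)
s=arm.get_image("scene");t=arm.get_image("top");cv2.imwrite("pics/scene7.png",s);cv2.imwrite("pics/top7.png",t)
f=lambda i,w:cv2.resize(i,(w,600),interpolation=cv2.INTER_NEAREST)
cv2.imwrite('pics/zoom7.png',np.hstack([f(t[200:240,260:290],450),f(s[205:240,240:260+0],343)]))
cv2.imwrite('pics/zoom7.png',f(s[205:235,245:285],800))
for c in("scene","top"):
  for l in("slide_line","cursor_mark"):
    for m in arm.mark_of(c,l)[:1]: print(c,l,np.array(m["pixel"]),round(m["score"],2))
st=arm.sense();print(st["eef_pos"],st["opening"],st["wrist_force"],np.array(st["q"]))
E
```

```text
scene slide_line [224.9 259.1] 0.82
scene cursor_mark [221.7 259.4] 0.59
top slide_line [222.1 282.7] 0.75
top cursor_mark [226.8 277.8] 0.44
[0.4379 0.0481 0.0684] 0.024899488371408544 [ 6.3303 -4.5199 -1.3351] [-0.5722  0.1464  0.421   2.0786 -0.0738  0.9236  1.404 ]
```

View pics/zoom7.png

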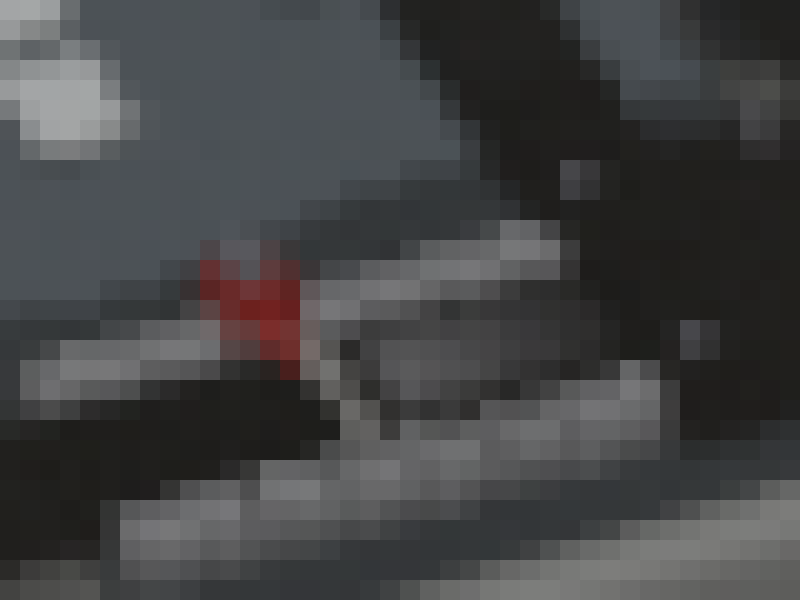

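The zoom shows the white line (rows 222–226, cols 260.5–263) just short of the nib (tip about (222.5,259)), about 1.5 px or 3 mm away. I'll check this numerically in both views.

```bash
python3 - <<'E'
import cv2,numpy as np
np.set_printoptions(linewidth=200)
t=cv2.imread("pics/top7.png").astype(int)
print(t.mean(2).astype(int)[218:230,274:292]);print((t[:,:,2]-t[:,:,:2].mean(2).astype(int))[218:230,274:288])
s=cv2.imread("pics/scene7.png").astype(int)
print(s.mean(2).astype(int)[218:229,254:268]);print((s[:,:,2]-s[:,:,:2].mean(2).astype(int))[218:229,254:264])
E
```

```text
[[ 61  82  97 100  82  50  59  70  74  73  72  65  48  42  67  82  88  73]
 [ 62  84  98  96  73  51  61  75  76  76  75  68  49  49  75  91  94  78]
 [ 63  84  98  90  67  47  58  69  72  73  72  65  50  51  78  94  95  78]
 [ 66  83  91  85  67  45  45  53  52  56  55  51  40  52  78  90  92  77]
 [ 61  75  81  78  73  71  69  69  68  66  67  66  61  65  77  83  81  68]
 [ 61  68  71  72  81  90  90  94  92  91  91  89  85  81  85  86  80  68]
 [ 70  78  75  63  60  63  66  66  66  64  60  66  69  76  85  95  86  69]
 [ 66  77  74  58  46  38  43  41  31  27  31  33  42  67  88  93  84  66]
 [ 68  74  69  53  37  32  31  28  20  27  23  18  37  66  86  89  78  63]
 [ 80  87  84  67  38  26  21  22  21  16  17  23  38  66  83  82  70  59]
 [ 83  97  95  76  43  19  16  19  16  18  14  20  44  77  94  88  76  58]
 [ 85 100  98  76  44  22  20  20  18  19  19  25  47  81  94  90  73  56]]
[[-1  1  3  2  3  1  0  2  1  3  3  2  1  1]
 [ 0  2  3  3  1  2  0  3  1  2  3  1  1  2]
 [-1  2  3  1  2  0  1  3  2  2  2  1  2  0]
 [ 3  4  5  3  2  3  2  0  2  1  2  3  1  1]
 [16 17 17 11  7  5
[... 655 characters left out ...]
 36  44  95 112  66  59  85  90  84  80]
 [ 33  29  31  31  28  29  49  95  76  45  66  86  76  66]
 [ 30  30  31  30  30  29  29  49 103  80  48  59  50  58]
 [ 30  29  29  30  29  30  29  29  93  97  60  97  85  82]
 [ 29  28  31  28  28  29  37  74  86  95  97 101 106 112]
 [ 29  30  41  54 100  99  96  88 103 111 116 100  97 104]]
[[-1 50 22  0 33 32  4 -3 -3 -2]
 [ 6 54 64 55 66 60  7 -2 -2 -1]
 [ 1 23 60 77 80 71  7 -1 -1 -1]
 [-1  6 36 43 79 63 11 -1  0  0]
 [-1 -2 15 19 52 65 11  2  2  0]
 [ 0  1  1  1  7 42  7  1  2  1]
 [ 2  1  2  2  2  1  2  2  2  1]
 [ 3  2  2  1  2  3  1  2  2  2]
 [ 2  2  1  3  2  3  2  1  1  2]
 [ 1  2  2  2  2  2  1 -1  0  0]
 [ 3  2  1  1 -1 -1 -1 -1 -1  0]]
```

drive_tool:
  deltas:
    - [0.002,0,0,0,0,0,0.015]
    - [0.004,0,0,0,0,0,0.015]
    - [0.004,0,0,0,0,0,0.015]
    - [0.004,0,0,0,0,0,0.015]

```text
t: 11.45
eef_pos: [0.434, 0.0484, 0.0685]
ee_rot: [0.004, 0.028, 1.0, 0.0]
wrist_force: [7.1, -3.8, -3.1]
opening: 0.025
grip_force: 59.2
```

```bash
python3 - <<'E'
from h import *
np.set_printoptions(linewidth=200)
t=arm.get_image("top").astype(int);s=arm.get_image("scene").astype(int)
print(t.mean(2).astype(int)[219:230,276:290]);print((t[:,:,2]-t[:,:,:2].mean(2).astype(int))[219:230,274:286])
print(s.mean(2).astype(int)[219:230,254:268]);print((s[:,:,2]-s[:,:,:2].mean(2).astype(int))[218:227,254:264])
st=arm.sense();print(st["eef_pos"],st["wrist_force"],st["opening"])
E
```

```text
[[98 96 73 52 56 67 71 71 70 62 45 46 75 91]
 [97 89 67 49 60 73 75 76 72 63 50 51 77 93]
 [92 83 66 49 61 74 78 77 75 63 45 52 78 93]
 [79 74 57 46 54 66 71 71 69 60 43 55 75 82]
 [71 60 48 41 43 52 53 52 51 45 44 59 75 84]
 [73 59 47 49 51 61 68 65 67 67 67 75 86 91]
 [75 57 49 42 53 66 76 80 86 90 90 86 94 92]
 [72 54 37 28 31 42 47 51 56 60 60 73 87 91]
 [85 67 40 29 18 21 21 22 21 26 39 66 84 83]
 [95 76 45 21 22 20 21 25 21 22 44 77 95 90]
 [98 79 45 22 14 17 21 24 19 21 46 81 94 90]]
[[ 2  2  3  2  1  2  2  2  2  3  2  1]
 [ 2  1  2  1  1  0  1  2  3  2  2  2]
 [ 4  4  3  4  2  2  1  1  2  3  2  2]
 [16 19 17 12  7  3  2  3  4  2  3  1]
 [30 34 38 36 25 16 14  6  4  2  2  4]
 [25 19 30 42 41 37 33 17  4  4  2  2]
 [36 30 34 44 45 46 43 23  9  5  4  5]
 [42 42 40 37 27 25 26 14  5  3  3  3]
 [12 15 15 12  7  3  2  5  3  1  0  2]
 [ 2  3  4  2  1 -2  3  7  1  1  0  1]
 [ 1  2  2  2  1 -4  3 -1 -3  1  1  2]]
[[ 50  54  63  72  63  55  91 103 106 113 119 114 101  88]
 [ 68  75  62  58  60  55 107 119 112  92  90  81  65  49]
 [103 106  77  72  69  66  82  87  79  58  58  61  61  5
[... 166 characters left out ...]
  85  69  61]
 [ 31  29  29  29  30  50  96  76  48  61  67  62  46  55]
 [ 29  30  28  31  30  29  52 104  81  50  43  97  86  82]
 [ 29  30  27  30  30  28  40 112  99  80  93 101 106 112]
 [ 31  30  41  54 100  99  96  96 105 111 116 100  97 104]
 [ 79  92  96  77 114 118 120 101  99 105 103  97  88  93]]
[[ 1 53 22  1 32 32  4 -3 -2 -2]
 [ 6 55 64 55 66 60  7 -1 -2 -1]
 [ 1 23 59 77 80 71  8  0 -1 -1]
 [-1  6 36 43 79 66 12  0  0  1]
 [-1  0 15 18 53 66 27  0  0  0]
 [ 0 -1  0  1  8 16  9  2  0 -1]
 [ 3  2  2  1  2  2  2  1  1 -1]
 [ 2  2  1  2  2  2  2  1  1  1]
 [ 3  2  3  2  2  1  2  2  2  1]]
[0.43398455 0.04840703 0.06845669] [ 6.8019808  -4.11121815 -2.75795504] 0.02501835869664735
```

```bash
python3 -c "
from h import *
arm.get_image('scene')
for l in('display_grip','beaker_100','cell_stand'):
  m=arm.mark_of('scene',l);print(l,m[0]['pixel'] if m else m)
print(arm.sense()['t'],arm.finish_job())"
```

```text
display_grip [150.6, 275.4]
beaker_100 [280.2, 278.8]
cell_stand []
the job is handed in; nothing more can be done
11.75 None
```

I handed the job in at 11.75 s, with the display left open at about 100° and the gripper holding the filter slide's white line within about 1 mm of the red cursor; the beaker and cursor looked unmoved, but the last check didn't detect the cell stand.

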